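# Nest the white sorting pots at the glass bench

### The arm

A 6-joint arm with a two-finger parallel gripper is mounted at the origin on the work surface. World frame = base frame: x ahead of the robot, y to its left, z up, the work surface at z = 0. Lengths are in m, angles in rad, forces in N, time in s.
With the tool pointing down it reaches from about 0.375 to 0.975 m from the base axis. Payload 3.8 kg.
Tool frame: the origin (TCP) lies on the centre line of the jaws, within the pads' length; the fingertips stand 17 mm ahead of it and the grasp point (between the pads) lies 2 mm behind it (bot.tip_extent is the distance from the TCP to the fingertips, in m); z points along the fingers, y is the line along which they close (so a half turn about z gives the same grasp; the last joint's range is limited). The gripper opens to 85 mm and grips with 20 to 120 N. Pads are 22 mm wide; open, the fingers measure 114 mm over their backs; the gripper's body (76 mm by 85 mm) begins 54 mm behind the grasp point. The pads swing forward as they close: fully open they stand 13 mm farther back than shut.
Start: joints at [1.137, 0.264, 1.604, -0, 1.274, -0.037], TCP at [0.261, 0.623, 0.248] pointing down, gripper open.
Joint ranges: [-2.63, 2.63], [-0.94, 2.18], [0.31, 2.57], [-1.31, 4.45], [0, 2.66], [-2.55, 2.55]. Speed limits (rad/s): [2.57, 2.57, 3.14, 3.14, 3.14, 3.14].

### API

Orientations are given as a rotation vector (axis times angle).
In Python, from workcell import readout, read_camera, finish_job, bot gives the robot as it stands.
- The arm moves only by the tool jog_arm, never from a script. Its argument "deltas" is one flat list of numbers, 7 for each row, row after row: the shift along the tool's x, y, z in m, then the turn, a rotation vector about the tool's x, y, z in degrees, then the gripper command: -1 is shut, 1 is fully open, values between are in proportion. A call has 1 to 8 rows; each row is the pose to reach, as a shift and turn from the pose commanded when the call began, along the tool's axes at that moment; what a row does not reach only later rows make up. A row lasts 1/10 s, in which the tool goes at most 50 mm and 8.59 degrees, less where a joint would pass 70% of its speed; a pose out of reach is approached as far as the arm can. A call with a gripper value outside its range is refused whole. The fingers move at their own pace and stop on an object; "squeeze" is the grip in N (left out, the last holds). Time passes only in rows, so rows that repeat a pose let the fingers close. It gives the time, the measured TCP pose, the force, the opening and the grip force at its end, in the units of the state.
- readout.read_state(): the state, without advancing time (a new reading comes with each control period).
- read_camera(name): name is "scene" or "top"; returns a dict with "color" (420x560x3 uint8, blue, green, red), "fx", "fy", "cx", "cy" (pixels), "origin" and "attitude" of the camera in the world. Camera axes: x right, y down, z forward; pixel columns grow to the right and rows downward; lengths in m; the calibration is good to about 2 mm. A picture is of the moment at which its call begins. There is no depth.
- finish_job(): hands the job in; it is judged then, once.
The state is a dict: "time": time; "q": joint angles; "joint_vel": joint speeds; "joint_torque": joint torques, N m; "tool_pos": TCP position; "tcp_rot": TCP orientation; "wrist_force": force on the tool from outside, world axes, zero at the start; "torque": the same for the moment, N m; "width": opening from 0.0 (shut) to 1.0 (fully open); "grip_force": force on a finger pad.
Only numpy, scipy, OpenCV 4.12 (cv2) and the standard library are available. Lean on these libraries where they do the work, as an engineer would, in place of code of your own. Each camera call takes 0.05 s, during which the arm holds its last target. There are 200 camera calls.

### The job

Clear up the glass-cutting bench by nesting the three white sorting pots by width: first stand the middle pot inside the wide bowl, then stand the narrow pot inside the middle one. Set each down upright on the floor of the next rather than dropping it, and leave the blue pot, the glue jar, the pliers and the tray of glass where they are.

Things in the scene. Friction and masses are not known exactly. Their poses are not given: they have to be found in the camera images.
- wide_bowl: Wide white plastic bowl, round, open on top, loose, 350 g. Height 45 mm; outer diameter 140 mm at the foot, 170 mm at the rim; wall 4 mm; floor 5 mm thick. Origin: centre of its underside; z up along its axis.
- middle_pot: Middle white plastic pot, round, open on top, loose, 120 g. Height 52 mm; outer diameter 60 mm at the foot, 64 mm at the rim; wall 4 mm (mouth 56 mm inside, floor 52 mm inside); floor 5 mm thick. Can be gripped across its outside near the rim. It stands in the wide bowl with its rim above the bowl's. Origin: centre of its underside; z up along its axis.
- narrow_pot: Narrow white plastic pot, round, open on top, loose, 80 g. Height 85 mm; outer diameter 32 mm at the foot, 36 mm at the rim; wall 4 mm; floor 5 mm thick. Standing in the middle pot it rises 38 mm above that pot's rim, so it can be gripped across its outside near its own rim. Origin: centre of its underside; z up along its axis.
- blue_pot: Bystander: blue plastic pot of the same shape and size as the middle white pot (52 mm high, 64 mm across). Stands loose among the white ones. Origin: centre of its underside.
- glue_jar: Bystander: closed amber jar with a yellow cap, 60 mm across, 85 mm high, loose. Origin: centre of its underside.
- pliers: Bystander: pliers with red handles lying flat, 180 mm long, 75 mm wide, 14 mm high. Origin: on the bench, about mid-length; x points to the steel jaws.
- glass_tray: Bystander: open clear plastic tray 150 x 110 mm, 40 mm high, holding coloured glass offcuts. Origin: centre of its underside; x along the 150 mm side.
Things that resemble listed ones, but are neither listed nor needed, are in the scene too. What is shaped like the middle_pot but brown or red is not meant. Leave any turquoise look-alike of the narrow_pot alone.

How it is judged:
By the outcome, as a careful person would: the job done as asked, in the order asked, and still so for the second after the job is handed in, with the robot touching nothing.
It also fails if it takes over 53 s, if anything falls off the work surface, if the arm or the gripper's body presses on something with over 40 N, if the wrist force passes 120 N, or if a joint passes its speed limit or range.

## Working session

There is one attempt and no reset: what is moved stays moved. The work goes in short steps, Python scripts to look and compute and a tool call to move; the robot and the scene stay as the last step left them, time stands still between calls to the robot, and variables do not carry over. Pictures are saved under pics/ and viewed, at most 10 in all, crops included, and the job is handed in when it is done.

Besides the shell and the picture viewer there is one more tool, called after "Request:" in YAML: its name, and indented under it one key for each argument. jog_arm: Moves the arm, as the interface text tells. Its arguments: {"type":"object","properties":{"deltas":{"type":"array"},"squeeze":{"type":"number"}},"required":["deltas"]}

```bash
mkdir -p pics; python3 - <<'E'
from workcell import readout, read_camera, bot
import cv2
for n in("top","scene"):
    c=read_camera(n); cv2.imwrite(f"pics/{n}0.png",c["color"]); print(n,c["fx"],c["fy"],c["cx"],c["cy"],c["origin"],c["attitude"])
s=readout.read_state(); print(s); print(bot.tip_extent)
E
```

```text
top 400.07481758509954 400.07481758509954 280.7436301062285 208.18966924977383 [ 4.22023496e-01 -2.67866112e-04  1.11482659e+00] [-2.2028885   2.18197962 -0.06272309]
scene 407.11239642235563 407.11239642235563 282.07569755967256 198.866317660495 [1.0666163  0.2932035  0.67160049] [-1.28041746 -2.26229881  0.9030276 ]
{'time': 0.1, 'q': array([ 1.13708082e+00,  2.64680246e-01,  1.60526441e+00, -9.50741668e-06,
        1.27369996e+00, -3.68900728e-02]), 'joint_vel': array([ 0.00128242,  0.00128977, -0.00506716,  0.00052851,  0.00031617,
       -0.00124338]), 'joint_torque': array([ 8.97559075e-04, -5.16707110e+01, -3.68587947e+01,  1.01266548e-04,
        6.34315104e-03,  2.69627145e-05]), 'tool_pos': array([0.26061236, 0.62196883, 0.24707028]), 'tcp_rot': array([-0.61915297, -3.07949575,  0.00313726]), 'wrist_force': array([-0.17819111, -0.09892848,  0.21014974]), 'torque': array([ 0.00603946, -0.02491628, -0.04433098]), 'grip_force': 0.0, 'width': 0.998731176620967}
0.017
```

View pics/top0.png

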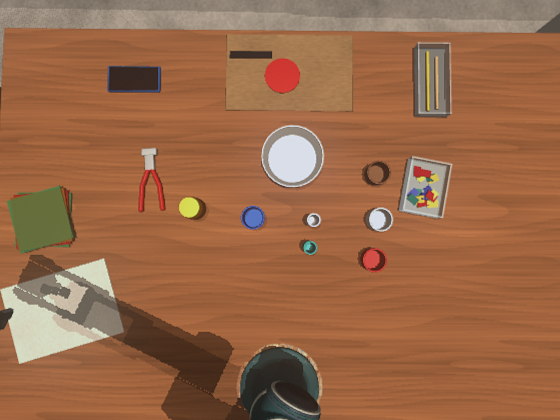

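View pics/scene0.png

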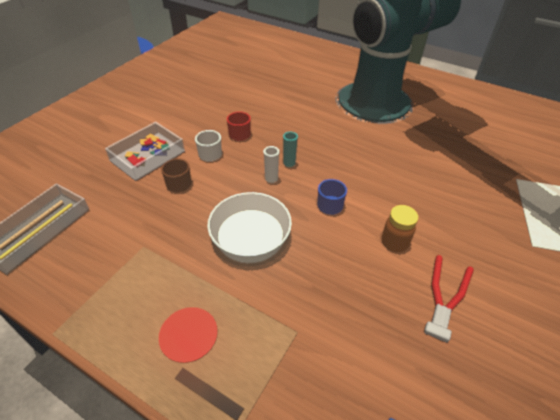

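The top view shows the bowl at (292,156), the middle pot at (379,219), and the narrow pot at (314,220). The turquoise look-alike is at (310,247) and the blue pot at (253,218). Brown (377,173) and red (373,260) pots stand on either side of the middle pot.

```bash
cat > h.py <<'E'
import numpy as np, cv2
from scipy.spatial.transform import Rotation as R
from workcell import readout, read_camera, finish_job, bot
def ray(c,u,v,z):
    d=R.from_rotvec(c["attitude"]).as_matrix()@[(u-c["cx"])/c["fx"],(v-c["cy"])/c["fy"],1]
    o=np.array(c["origin"]); return (o+d*(z-o[2])/d[2])
def blob(c,u,v,r,z,lo=(0,0,90),hi=(180,70,255)):
    """white blob around pixel -> hull points cast on rim plane z -> min circle centre, radius"""
    hsv=cv2.cvtColor(c["color"],cv2.COLOR_BGR2HSV); m=cv2.inRange(hsv,lo,hi)
    k=np.zeros_like(m); cv2.circle(k,(u,v),r,255,-1); m&=k
    cs=cv2.findContours(m,cv2.RETR_EXTERNAL,cv2.CHAIN_APPROX_NONE)[0]
    p=max(cs,key=cv2.contourArea)[:,0]
    w=np.array([ray(c,a,b,z)[:2] for a,b in p],np.float32)
    e=cv2.fitEllipse(w); ce,ra=cv2.minEnclosingCircle(w)
    return np.round(e[0],4),np.round(e[1],3),np.round(ce,4),round(ra,4)
def go(x,y,z):
    "shift in tool axes from the present pose"
    s=readout.read_state(); M=R.from_rotvec(s["tcp_rot"])
    return np.round(M.inv().apply(np.array([x,y,z])-s["tool_pos"]),4)
E
python3 - <<'E'
from h import *
c=read_camera("top")
for n,u,v,r,z in(("bowl",292,156,38,.045),("mid",379,219,17,.052),("nar",314,220,11,.085)):
    print(n,blob(c,u,v,r,z), ray(c,u,v,z))
for n,u,v,z in(("blue",253,218,.052),("brown",377,173,.052),("red",373,260,.052),("turq",310,247,.085),("glue",190,208,.085)): print(n,ray(c,u,v,z).round(3))
s=cv2.resize(c["color"][140:280,230:460],None,fx=3.4,fy=3.4,interpolation=cv2.INTER_CUBIC); cv2.imwrite("pics/crop.png",s)
M=R.from_rotvec(readout.read_state()["tcp_rot"]).as_matrix(); print(M.round(3))
E
```

```text
bowl (array([ 0.6259, -0.0297]), array([0.167, 0.168]), array([ 0.6259, -0.0296]), 0.0852) [ 0.62456876 -0.02907666  0.045     ]
mid (array([ 0.4564, -0.2629]), array([0.062, 0.069]), array([ 0.4558, -0.2618]), 0.0354) [ 0.45653892 -0.26137895  0.052     ]
nar (array([ 0.4525, -0.0845]), array([0.034, 0.035]), array([ 0.4526, -0.0846]), 0.0184) [ 0.45129696 -0.0859426   0.085     ]
blue [0.456 0.073 0.052]
brown [ 0.58  -0.257  0.052]
red [ 0.348 -0.245  0.052]
turq [ 0.382 -0.076  0.085]
glue [0.479 0.234 0.085]
[[-0.922  0.386 -0.001]
 [ 0.386  0.922 -0.002]
 [ 0.    -0.002 -1.   ]]
```

View pics/crop.png

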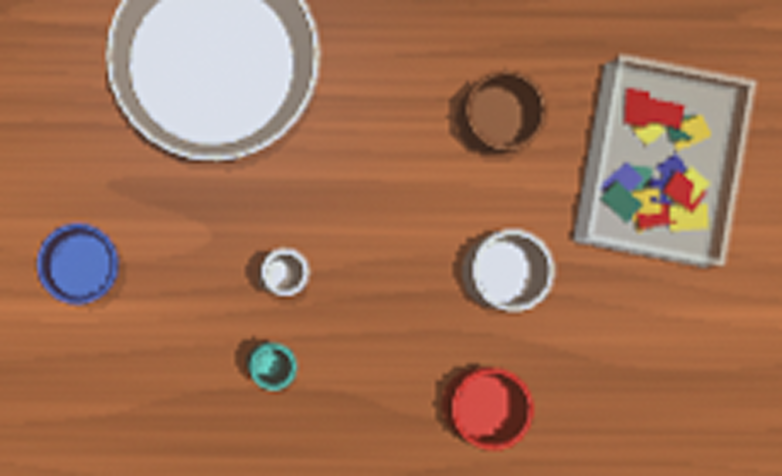

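```bash
python3 - <<'E'
from h import *
print(go(.46,.30,.2))
M=R.from_rotvec(readout.read_state()["tcp_rot"]).as_matrix();print(np.degrees(np.arctan2(M[1,1],M[0,1])))
E
```

```text
[-0.3084 -0.2199  0.0476]
67.26420370829902
```

Request:
jog_arm:
  deltas: [-0.308,-0.22,0.047,0,0,67.3,1,-0.308,-0.22,0.047,0,0,67.3,1,-0.308,-0.22,0.047,0,0,67.3,1,-0.308,-0.22,0.047,0,0,67.3,1,-0.308,-0.22,0.047,0,0,67.3,1,-0.308,-0.22,0.047,0,0,67.3,1,-0.308,-0.22,0.047,0,0,67.3,1,-0.308,-0.22,0.047,0,0,67.3,1]
  squeeze: 30

```text
time: 0.95
tool_pos: [0.4607, 0.2975, 0.2005]
tcp_rot: [2.23, 2.212, -0.002]
wrist_force: [-0.6, 1.1, -0.3]
width: 1.0
grip_force: 0.0
```

Request:
jog_arm:
  deltas: [-0.35,0.06,0,0,0,0,1,-0.35,0.06,0,0,0,0,1,-0.35,0.06,0,0,0,0,1,-0.35,0.06,0,0,0,0,1,-0.35,0.06,0,0,0,0,1,-0.35,0.06,0,0,0,0,1,-0.35,0.06,0,0,0,0,1,-0.35,0.06,0,0,0,0,1]

```text
time: 1.75
tool_pos: [0.5202, -0.0544, 0.2014]
tcp_rot: [2.227, 2.213, -0.002]
wrist_force: [0.6, 1.0, -0.7]
width: 0.999
grip_force: 0.0
```

Request:
jog_arm:
  deltas: [-0.212,-0.064,0.04,0,0,0,1,-0.212,-0.064,0.04,0,0,0,1,-0.212,-0.064,0.04,0,0,0,1,-0.212,-0.064,0.04,0,0,0,1,-0.212,-0.064,0.04,0,0,0,1,-0.212,-0.064,0.04,0,0,0,1,-0.212,-0.064,0.04,0,0,0,1]

```text
time: 2.45
tool_pos: [0.4553, -0.2609, 0.1609]
tcp_rot: [-2.223, -2.218, -0.001]
wrist_force: [0.4, 0.9, -1.0]
width: 1.003
grip_force: 0.0
```

```bash
python3 - <<'E'
from h import *
c=read_camera("scene"); t=read_camera("top")
s=readout.read_state(); print(s["tool_pos"],s["tcp_rot"])
a=cv2.resize(c["color"][60:260,60:300],None,fx=2.5,fy=2.5,interpolation=cv2.INTER_CUBIC); cv2.imwrite("pics/s1.png",a)
# outer rim of mid in scene projected on z=.052: use original pixels seen ~ (208,139)
for u,v,z in((208,139,.052),(272,151,.085),(250,222,.045)): print(ray(c,u,v,z).round(4))
E
```

```text
[ 0.45596839 -0.26021058  0.16132428] [-2.22084100e+00 -2.22158407e+00 -7.64933330e-04]
[ 0.4621 -0.2621  0.052 ]
[ 0.4531 -0.0829  0.085 ]
[ 0.6277 -0.0281  0.045 ]
```

View pics/s1.png

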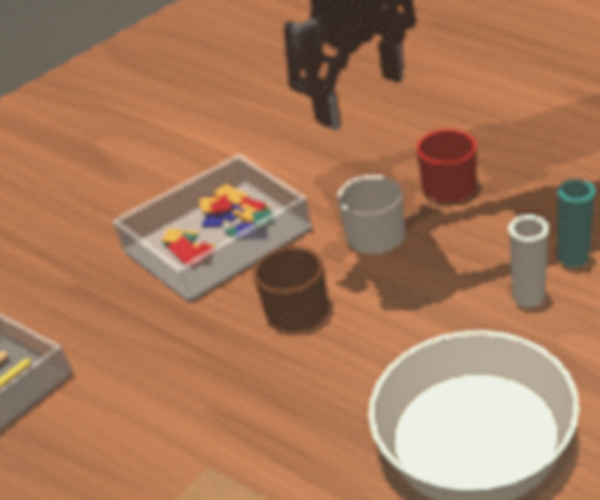

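The crop shows the middle pot's rim centre at about (371,196). In the full frame that is (208,138), or world (.459,-.263), which agrees with the top view. Descending now.

Request:
jog_arm:
  deltas: [-0.002,0.002,0.04,0,0,0,1,-0.002,0.002,0.08,0,0,0,1,-0.002,0.002,0.105,0,0,0,1,-0.002,0.002,0.12,0,0,0,1,-0.002,0.002,0.131,0,0,0,1,-0.002,0.002,0.131,0,0,0,1]

```text
time: 3.15
tool_pos: [0.4575, -0.2624, 0.0295]
tcp_rot: [-2.22, -2.221, 0.0]
wrist_force: [0.6, 0.5, -0.1]
width: 0.998
grip_force: 0.0
```

```bash
python3 - <<'E'
from h import *
c=read_camera("scene"); s=readout.read_state(); print(s["tool_pos"],s["wrist_force"])
a=cv2.resize(c["color"][60:200,130:290],None,fx=4,fy=4,interpolation=cv2.INTER_CUBIC); cv2.imwrite("pics/s2.png",a)
E
```

```text
[ 0.45812509 -0.26312022  0.03061881] [0.07045867 0.4206046  0.66584434]
```

View pics/s2.png

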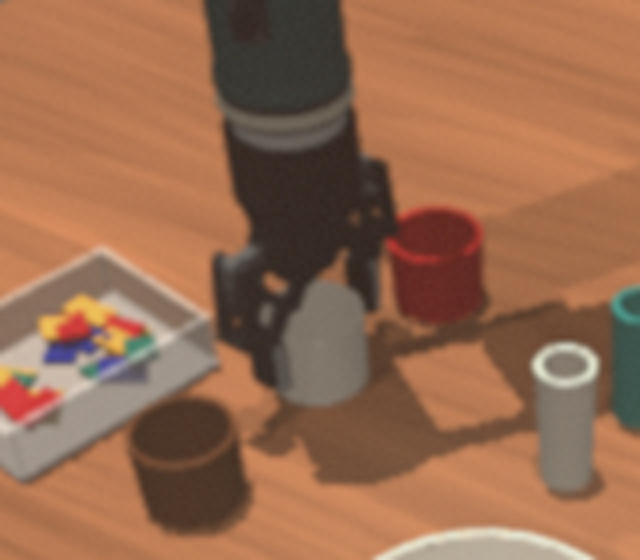

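The fingers straddle the middle pot, at crop (320,345), and are clear of the red and brown pots. Closing.

Request:
jog_arm:
  deltas: [0,0,0,0,0,0,0.5,0,0,0,0,0,0,0.2,0,0,0,0,0,0,-0.1,0,0,0,0,0,0,-0.5,0,0,0,0,0,0,-1,0,0,0,0,0,0,-1,0,0,0,0,0,0,-1,0,0,0,0,0,0,-1]
  squeeze: 30

```text
time: 4.0
tool_pos: [0.4589, -0.2642, 0.0323]
tcp_rot: [2.22, 2.218, 0.001]
wrist_force: [-0.1, 1.4, 6.5]
width: 0.738
grip_force: 32.8
```

Request:
jog_arm:
  deltas: [0,0,-0.02,0,0,0,-1,0,0,-0.05,0,0,0,-1,0,0,-0.09,0,0,0,-1,0,0,-0.12,0,0,0,-1,0,0,-0.12,0,0,0,-1,0,0,-0.12,0,0,0,-1]

```text
time: 4.6
tool_pos: [0.458, -0.2638, 0.1512]
tcp_rot: [2.221, 2.219, 0.001]
wrist_force: [-0.0, 0.3, -2.4]
width: 0.736
grip_force: 33.7
```

Request:
jog_arm:
  deltas: [0.015,0.01,0,0,0,0,-1,0.045,0.033,0,0,0,0,-1,0.08,0.058,0,0,0,0,-1,0.115,0.083,0,0,0,0,-1,0.15,0.108,0,0,0,0,-1,0.185,0.133,0,0,0,0,-1,0.215,0.155,0,0,0,0,-1,0.235,0.169,0,0,0,0,-1]

```text
time: 5.4
tool_pos: [0.6263, -0.0259, 0.1473]
tcp_rot: [-2.218, -2.22, 0.003]
wrist_force: [-0.8, 0.4, -1.2]
width: 0.739
grip_force: 33.7
```

Request:
jog_arm:
  deltas: [0,0,0.02,0,0,0,-1,0,0,0.045,0,0,0,-1,0,0,0.07,0,0,0,-1,0,0,0.07,0,0,0,-1]

```text
time: 5.8
tool_pos: [0.621, -0.0279, 0.0732]
tcp_rot: [-2.215, -2.214, 0.013]
wrist_force: [-0.6, 0.2, -2.7]
width: 0.736
grip_force: 33.9
```

```bash
python3 - <<'E'
from h import *
c=read_camera("scene"); t=read_camera("top"); s=readout.read_state(); print(s["tool_pos"],s["wrist_force"])
a=cv2.resize(c["color"][100:280,160:340],None,fx=2.2,fy=2.2,interpolation=cv2.INTER_CUBIC)
b=cv2.resize(t["color"][70:250,200:380],None,fx=2.2,fy=2.2,interpolation=cv2.INTER_CUBIC)
cv2.imwrite("pics/s3.png",np.hstack([a,b]))
E
```

```text
[ 0.62475653 -0.02838387  0.07796893] [ 0.59638092  0.57859425 -0.8798282 ]
```

View pics/s3.png

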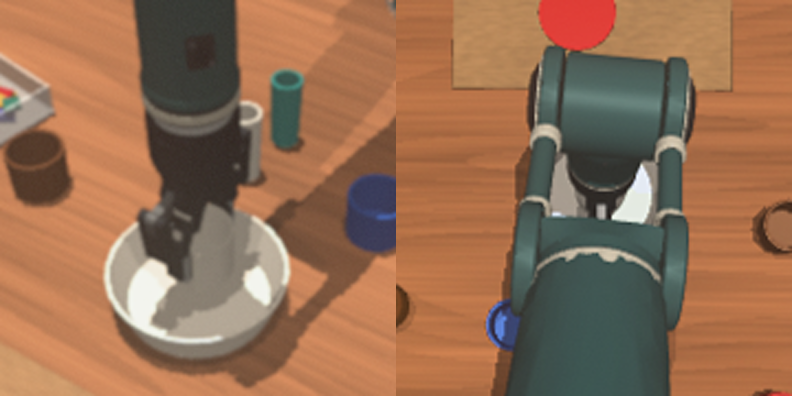

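The pot hangs upright in the middle of the bowl, at about crop (215,245). Lowering slowly.

Request:
jog_arm:
  deltas: [0,0,0.01,0,0,0,-1,0,0,0.02,0,0,0,-1,0,0,0.028,0,0,0,-1,0,0,0.034,0,0,0,-1,0,0,0.036,0,0,0,-1,0,0,0.038,0,0,0,-1,0,0,0.038,0,0,0,-1,0,0,0.038,0,0,0,-1]

```text
time: 6.7
tool_pos: [0.627, -0.0285, 0.0426]
tcp_rot: [2.222, 2.22, 0.001]
wrist_force: [-0.7, 0.5, -1.2]
width: 0.739
grip_force: 33.9
```

Request:
jog_arm:
  deltas: [0,0,0.002,0,0,0,-1,0,0,0.004,0,0,0,-1,0,0,0.005,0,0,0,-1,0,0,0.006,0,0,0,-1,0,0,0.006,0,0,0,-1,0,0,0.006,0,0,0,-1]

```text
time: 7.3
tool_pos: [0.6268, -0.0284, 0.0374]
tcp_rot: [-2.222, -2.221, -0.0]
wrist_force: [-3.9, -0.4, 5.2]
width: 0.743
grip_force: 34.3
```

Request:
jog_arm:
  deltas: [0,0,0,0,0,0,0.6,0,0,0,0,0,0,0.75,0,0,0,0,0,0,0.9,0,0,0,0,0,0,0.9,0,0,0,0,0,0,0.9]

```text
time: 7.8
tool_pos: [0.6267, -0.0285, 0.0362]
tcp_rot: [-2.222, -2.221, 0.0]
wrist_force: [0.3, -0.3, 0.3]
width: 0.952
grip_force: 0.0
```

Request:
jog_arm:
  deltas: [0,0,-0.02,0,0,0,0.9,0,0,-0.05,0,0,0,0.9,0,0,-0.09,0,0,0,0.9,0,0,-0.13,0,0,0,0.9,0,0,-0.16,0,0,0,0.9,0,0,-0.16,0,0,0,0.9]

```text
time: 8.4
tool_pos: [0.6305, -0.0288, 0.2029]
tcp_rot: [2.216, 2.215, 0.011]
wrist_force: [0.1, -0.8, -0.0]
width: 0.948
grip_force: 0.0
```

Request:
jog_arm:
  deltas: [-0.055,-0.177,0.02,0,0,90,0.9,-0.055,-0.177,0.02,0,0,90,0.9,-0.055,-0.177,0.02,0,0,90,0.9,-0.055,-0.177,0.02,0,0,90,0.9,-0.055,-0.177,0.02,0,0,90,0.9,-0.055,-0.177,0.02,0,0,90,0.9,-0.055,-0.177,0.02,0,0,90,0.9,-0.055,-0.177,0.02,0,0,90,0.9]

```text
time: 9.2
tool_pos: [0.4488, -0.0833, 0.1753]
tcp_rot: [-3.089, -0.568, 0.002]
wrist_force: [0.1, -0.3, 0.7]
width: 0.947
grip_force: 0.0
```

Request:
jog_arm:
  deltas: [0,0,0,0,0,21.3,0.9,0,0,0,0,0,21.3,0.9,0,0,0,0,0,21.3,0.9,0,0,0,0,0,21.3,0.9]

```text
time: 9.6
tool_pos: [0.449, -0.0832, 0.1753]
tcp_rot: [-3.141, 0.003, 0.003]
wrist_force: [-0.4, 0.1, -0.0]
width: 0.957
grip_force: 0.0
```

```bash
python3 - <<'E'
from h import *
c=read_camera("scene"); s=readout.read_state(); print(s["tool_pos"],R.from_rotvec(s["tcp_rot"]).as_matrix().round(3),s["q"])
a=cv2.resize(c["color"][110:280,190:350],None,fx=3.5,fy=3.5,interpolation=cv2.INTER_CUBIC); cv2.imwrite("pics/s4.png",a)
E
```

```text
[ 0.44906514 -0.08325383  0.1753938 ] [[ 1.     0.    -0.001]
 [ 0.    -1.     0.   ]
 [-0.001 -0.    -1.   ]] [-2.37840089e-01 -9.54818962e-02  2.13172559e+00 -2.90238413e-05
  1.10682703e+00  1.33289899e+00]
```

View pics/s4.png

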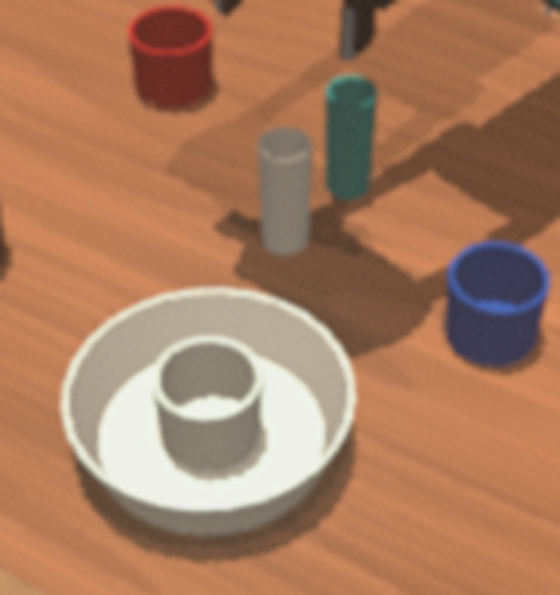

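The scene shows the middle pot upright on the bowl's floor, rim centre at crop (211,378), and the narrow pot still standing at (285,145). Descending to the narrow pot.

Request:
jog_arm:
  deltas: [0.0035,0,0.04,0,0,0,0.9,0.0035,0,0.075,0,0,0,0.9,0.0035,0,0.095,0,0,0,0.9,0.0035,0,0.104,0,0,0,0.9,0.0035,0,0.104,0,0,0,0.9,0.0035,0,0.104,0,0,0,0.4,0.0035,0,0.104,0,0,0,0.2,0.0035,0,0.104,0,0,0,0]

```text
time: 10.45
tool_pos: [0.4544, -0.0837, 0.0737]
tcp_rot: [3.141, -0.002, 0.004]
wrist_force: [0.2, 0.5, -1.0]
width: 0.502
grip_force: 0.0
```

Request:
jog_arm:
  deltas: [0,0,0,0,0,0,-0.1,0,0,0,0,0,0,-0.2,0,0,0,0,0,0,-0.3,0,0,0,0,0,0,-0.6,0,0,0,0,0,0,-1,0,0,0,0,0,0,-1,0,0,0,0,0,0,-1]
  squeeze: 25

```text
time: 11.15
tool_pos: [0.454, -0.0837, 0.0731]
tcp_rot: [3.141, -0.002, 0.002]
wrist_force: [-0.3, -0.5, 6.2]
width: 0.391
grip_force: 25.0
```

```bash
python3 - <<'E'
from h import *
c=read_camera("scene"); s=readout.read_state(); print(s["tool_pos"],s["wrist_force"],s["width"]*85,s["grip_force"])
print(ray(c,190+211/3.5,110+378/3.5,.057), ray(c,190+211/3.5,110+395/3.5,.045))
a=cv2.resize(c["color"][90:220,210:340],None,fx=4,fy=4,interpolation=cv2.INTER_CUBIC); cv2.imwrite("pics/s5.png",a)
E
```

```text
[ 0.45396782 -0.08366713  0.07308559] [-0.15978084 -0.36841183  6.40653953] 33.54783379634678 24.96667310064595
[ 0.62701337 -0.02730543  0.057     ] [ 0.62934153 -0.02629635  0.045     ]
```

View pics/s5.png

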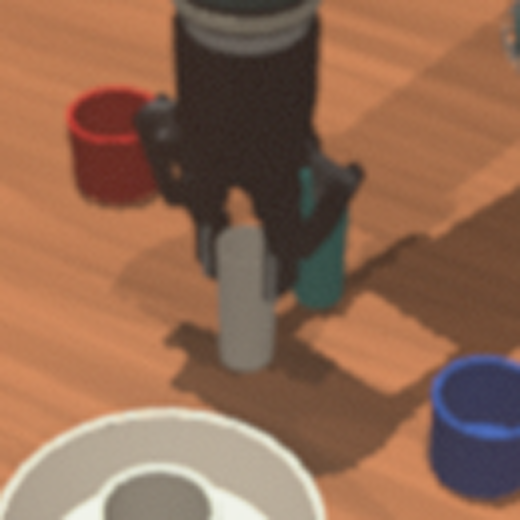

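The narrow pot is held upright near its rim, at crop (245,290), and the turquoise pot is untouched. Lifting and carrying.

Request:
jog_arm:
  deltas: [0,0,-0.02,0,0,0,-1,0,0,-0.05,0,0,0,-1,0,0,-0.085,0,0,0,-1,0,0,-0.105,0,0,0,-1,0,0,-0.105,0,0,0,-1]

```text
time: 11.7
tool_pos: [0.4554, -0.0838, 0.1804]
tcp_rot: [3.14, -0.002, 0.01]
wrist_force: [0.2, -0.5, -0.5]
width: 0.397
grip_force: 25.3
```

Request:
jog_arm:
  deltas: [0.01,-0.003,0,0,0,0,-1,0.04,-0.013,0,0,0,0,-1,0.075,-0.024,0,0,0,0,-1,0.11,-0.035,0,0,0,0,-1,0.145,-0.046,0,0,0,0,-1,0.165,-0.053,0,0,0,0,-1,0.174,-0.056,0,0,0,0,-1,0.174,-0.056,0,0,0,0,-1]

```text
time: 12.5
tool_pos: [0.627, -0.027, 0.1747]
tcp_rot: [-3.141, 0.001, 0.006]
wrist_force: [-0.6, -0.1, -0.9]
width: 0.401
grip_force: 25.3
```

Request:
jog_arm:
  deltas: [0,0,0.015,0,0,0,-1,0,0,0.03,0,0,0,-1,0,0,0.035,0,0,0,-1,0,0,0.035,0,0,0,-1,0,0,0.035,0,0,0,-1]

```text
time: 13.0
tool_pos: [0.6268, -0.0279, 0.1421]
tcp_rot: [3.142, -0.003, -0.001]
wrist_force: [0.7, 0.1, -0.9]
width: 0.395
grip_force: 25.3
```

```bash
python3 - <<'E'
from h import *
c=read_camera("scene"); s=readout.read_state(); print(s["tool_pos"],s["wrist_force"],s["width"]*85,s["grip_force"])
a=cv2.resize(c["color"][130:270,190:330],None,fx=4,fy=4,interpolation=cv2.INTER_CUBIC); cv2.imwrite("pics/s6.png",a)
E
```

```text
[ 0.62734042 -0.02786832  0.14274835] [-0.08260907 -0.414219   -1.44942181] 33.45091704781211 25.253842320266813
```

View pics/s6.png

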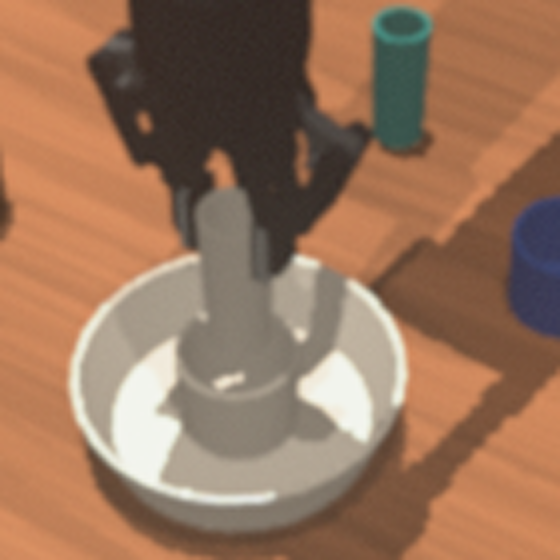

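The narrow pot hangs upright above the middle pot's mouth (rim centre crop (238,355)). Lowering.

Request:
jog_arm:
  deltas: [0,0,0.012,0,0,0,-1,0,0,0.025,0,0,0,-1,0,0,0.037,0,0,0,-1,0,0,0.046,0,0,0,-1,0,0,0.052,0,0,0,-1,0,0,0.055,0,0,0,-1,0,0,0.055,0,0,0,-1,0,0,0.055,0,0,0,-1]

```text
time: 13.85
tool_pos: [0.6277, -0.0277, 0.0877]
tcp_rot: [3.141, -0.002, 0.001]
wrist_force: [-0.2, -0.4, -0.5]
width: 0.396
grip_force: 25.3
```

Request:
jog_arm:
  deltas: [0,0,0.002,0,0,0,-1,0,0,0.003,0,0,0,-1,0,0,0.004,0,0,0,-1,0,0,0.004,0,0,0,-1,0,0,0.004,0,0,0,-1]

```text
time: 14.35
tool_pos: [0.6273, -0.0276, 0.0833]
tcp_rot: [-3.142, 0.002, -0.0]
wrist_force: [-0.8, 0.2, -1.4]
width: 0.392
grip_force: 25.3
```

Request:
jog_arm:
  deltas: [0,0,0.001,0,0,0,-1,0,0,0.002,0,0,0,-1,0,0,0.002,0,0,0,-1]

```text
time: 14.65
tool_pos: [0.6282, -0.0278, 0.0832]
tcp_rot: [3.141, -0.002, 0.003]
wrist_force: [-2.4, 0.8, 7.1]
width: 0.395
grip_force: 25.8
```

Request:
jog_arm:
  deltas: [0,0,0,0,0,0,-0.1,0,0,0,0,0,0,0.1,0,0,0,0,0,0,0.3,0,0,0,0,0,0,0.4,0,0,0,0,0,0,0.4]

```text
time: 15.15
tool_pos: [0.6271, -0.0276, 0.081]
tcp_rot: [-3.142, 0.002, 0.001]
wrist_force: [-0.4, -0.9, 0.2]
width: 0.7
grip_force: 0.0
```

Request:
jog_arm:
  deltas: [0,0,-0.02,0,0,0,0.4,0,0,-0.05,0,0,0,0.4,0,0,-0.09,0,0,0,0.4,0,0,-0.13,0,0,0,0.4,0,0,-0.15,0,0,0,0.4,0,0,-0.15,0,0,0,0.4]

```text
time: 15.75
tool_pos: [0.63, -0.0279, 0.2364]
tcp_rot: [3.141, -0.002, 0.014]
wrist_force: [0.3, -0.6, -0.0]
width: 0.698
grip_force: 0.0
```

Request:
jog_arm:
  deltas: [-0.1,-0.2,0,0,0,0,0.4,-0.1,-0.2,0,0,0,0,0.4,-0.1,-0.2,0,0,0,0,0.4,-0.1,-0.2,0,0,0,0,0.4,-0.1,-0.2,0,0,0,0,0.4,-0.1,-0.2,0,0,0,0,0.4,-0.1,-0.2,0,0,0,0,0.4]

```text
time: 16.45
tool_pos: [0.5269, 0.1725, 0.2299]
tcp_rot: [3.14, 0.0, -0.003]
wrist_force: [0.1, 0.1, -1.1]
width: 0.698
grip_force: 0.0
```

```bash
python3 - <<'E'
from h import *
c=read_camera("scene"); t=read_camera("top"); s=readout.read_state(); print(s["time"],s["tool_pos"],s["wrist_force"])
a=cv2.resize(c["color"][100:280,130:430],None,fx=2.6,fy=2.6)[:,:480]
b=cv2.resize(t["color"][90:270,240:400],None,fx=1.9,fy=2.6)
cv2.imwrite("pics/s7.png",np.hstack([a,b]))
E
```

```text
16.55 [0.52771736 0.17151832 0.23040115] [-0.06157985  0.42914151 -0.49154093]
```

View pics/s7.png

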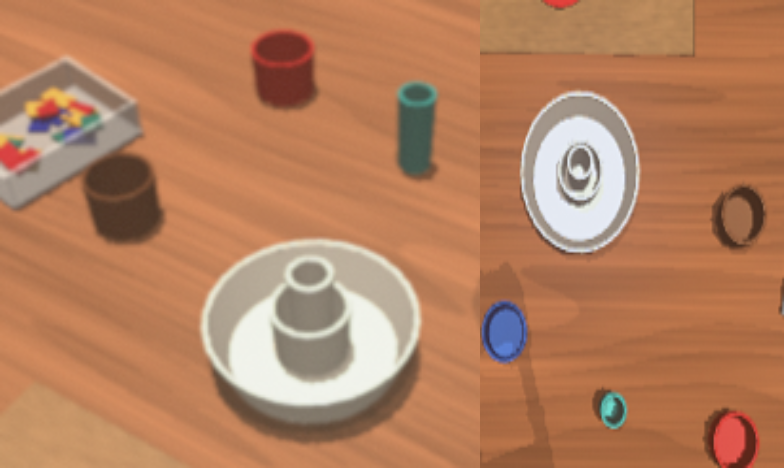

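Both views show all three pots nested upright and centred: scene crop (310,320), top crop (580,170). The other things are where they were. Handing in.

```bash
python3 -c "
from workcell import finish_job
print(finish_job())"
```

```text
the job is handed in; nothing more can be done
None
```

The middle pot stands in the wide bowl and the narrow pot stands in the middle pot, both set down upright in the order asked; no other items were disturbed, and the job was handed in at about 16.6 s.

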